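Press the sprung corner of a mirror mount to the index and let it back

TASK

Check the spring travel of the mirror mount lying face up on the bench: with the fingertips, press the sprung corner of its plate from which the pointer sticks out gently down until the pointer is level with the sliding index on the scale, hold it there for about a second, then let the corner up slowly under the finger until it is fully back, and take the hand away. Press right over that corner so that the other sprung corner does not dip, do not push past the index, and keep off the mirror, the pointer and the index. Nothing is picked up, and everything else on the bench stays where it is.

Things in the scene. Friction and masses are not known exactly. Their poses are not given: they have to be found in the camera images.
- mirror_mount: kinematic mirror mount screwed to the bench, mirror up; may be turned. Origin: on the bench under the tilt plate's centre; x away from the robot to the scale, y left, z up. Base plate x -86 to 168, y -88 to 88, 14 mm thick. Square aluminium tilt plate 156 x 156 x 10 mm over the origin, top 63 mm up at rest. Dark hold-down hooks, 14 mm wide, 70 mm high, at its edges at (12, -80) and (-30, 80) mm
- press_corner (a point): the corner to press: tilt plate's top face over that corner's spring, at a flush steel screw 16 mm across, 13 mm in from both edges; (65, -65, 63) mm in the mount at rest, moves with the plate. A push of about 4.5 N here starts it moving, growing by 0.5 N per mm to about 13 N at 19 mm, the stop
- other_corner (a point): the other sprung corner: tilt plate's top face at its flush screw, (-65, 65, 63) mm in the mount at rest. The plate rests on a ball pivot at (-65, -65) mm and on springs under these two corners; its fourth corner (65, 65) mm has no support, a push there dips both
- scale_top (a point): middle of the upper edge of the white upright scale plate on the mount's base, 46 mm wide, 4 mm thick, 80 mm above the bench at (138, -45) mm in the mount; its graduated face looks along the mount's +x
- pointer_tip (a point): tip of the dark conical pointer that is fixed to the tilt plate, reaches out beside the corner to press and turns in over the scale's face towards the index; (145, -56, 58) mm in the mount at rest. It goes down 1.62 mm for each mm that the corner is pressed
- index_tip (a point): tip of the dark conical index, clamped on the scale, pointing at the pointer from the other side, its tip about 11 mm to the left of the pointer's; set each time at a different height, 11 to 21 mm below the pointer's rest height. The pointer is at the index when both tips are equally high above the bench
- main_tilt (a joint): tilt of the plate (rad) by which the corner to press goes down, about the line of the pivot and the other sprung corner: 0 at rest, up to 0.15; the corner goes down 130 mm and the pointer tip 210 mm times this angle
- cross_tilt (a joint): tilt of the plate (rad) by which the other sprung corner dips, about the line of the pivot and the corner to press: 0 at rest, up to 0.15; it stays at 0 when the push is right over the corner to press
- mirror: round mirror in a black ring, 76 mm across, 11 mm high on the middle of the tilt plate; origin under its centre on the plate's top. Not to be touched
- pointer: the pointer: a dark steel bar 4 mm thick at the plate's mid height, 9 mm to the right (-y) of the pressed corner's screw, from the plate's far edge 66 mm out in x; origin 16 mm beyond the screw in x. Not to be touched
- hooked_bracket: Not part of the job, stays where it is: bare aluminium bracket standing upright, 26 mm square foot, 85 mm tall with a hooked head; origin under its foot; right (-y) of the mount, 140 to 165 mm from its centre line, near the corner to press
- window_bracket: Not part of the job, stays where it is: bare aluminium bracket with a through window, 24 x 34 x 80 mm, standing upright left of the mount; origin under its foot
- knurled_nut: Not part of the job, stays where it is: knurled steel thumb nut, 22 mm across, 15 mm tall, lying on the mount's base plate beside the scale; origin under its centre
- hex_key: Not part of the job, stays where it is: dark L-shaped hex key, 90 x 25 mm, 5 mm thick, lying just beyond the scale; origin under the middle of its long leg
- loupe: Not part of the job, stays where it is: black eye loupe, 38 mm across, 34 mm tall, standing beyond the mount; origin under its centre
- carton: Not part of the job, stays where it is: teal cardboard box, 58 x 58 x 55 mm, at the left; origin under its centre
- screwdriver: Not part of the job, stays where it is: screwdriver 170 mm long, lying at the right; origin under its middle

How it is judged:
By the outcome, as a careful person would: the job done as asked, in the order asked, and still so for the second after the job is handed in, with the robot touching nothing.
It also fails if it takes over 42 s, if anything falls off the work surface, if the arm or the gripper's body presses on something with over 40 N, if the wrist force passes 120 N, or if a joint passes its speed limit or range.

ROBOT

A 6-joint arm with a two-finger parallel gripper is mounted at the origin on the work surface. World frame = base frame: x ahead of the robot, y to its left, z up, the work surface at z = 0. Lengths are in m, angles in rad, forces in N, time in s.
With the tool pointing down it reaches from about 0.425 to 0.95 m from the base axis. Payload 3.5 kg.
Tool frame: the origin (TCP) lies on the centre line of the jaws, within the pads' length; the fingertips stand 25 mm ahead of it and the grasp point (between the pads) lies 6 mm ahead of it (ctrl.finger_overhang is the distance from the TCP to the fingertips, in m); z points along the fingers, y is the line along which they close (so a half turn about z gives the same grasp; the last joint's range is limited). The gripper opens to 85 mm and grips with 20 to 120 N. Pads are 22 mm wide; open, the fingers measure 114 mm over their backs; the gripper's body (76 mm by 85 mm) begins 54 mm behind the grasp point. The pads swing forward as they close: fully open they stand 13 mm farther back than shut.
Start: joints at [-1.396, 0.286, 1.577, -0, 1.279, -0.15], TCP at [0.215, -0.64, 0.256] pointing down, gripper open.
Joint ranges: [-2.77, 2.77], [-0.9, 2.22], [0.21, 2.48], [-1.53, 4.67], [0.24, 2.81], [-2.84, 2.84]. Speed limits (rad/s): [2.79, 2.79, 3.14, 3.14, 3.14, 3.14].

INTERFACE

Orientations are given as a unit quaternion [x, y, z, w].
In Python, from plant import get_state, imaging, job, ctrl gives the robot as it stands.
- The arm moves only by the tool jog_arm, never from a script. Its argument "increments" is a list of rows, each an object of numbers: "dx", "dy", "dz": the shift along the world's x, y, z each as a share of 12 cm, from -1 to 1; "ax", "ay", "az": the turn, a rotation vector about the world's x, y, z each as a share of pi/2 rad, from -1 to 1; "gripper": the gripper command: -1 is shut, 1 is fully open, values between are in proportion. A call has 1 to 10 rows; each row is the pose to reach, as a shift and turn from the pose commanded when the call began; what a row does not reach only later rows make up. A row lasts 1/10 s, in which the tool goes at most 50 mm and 8.59 degrees, less where a joint would pass 70% of its speed; a pose out of reach is approached as far as the arm can. A call with a number of a shift or a turn outside -1 to 1 is refused whole. A call with a gripper value outside its range is refused whole. The fingers move at their own pace and stop on an object; "force" is the grip in N (left out, the last holds). Time passes only in rows, so rows that repeat a pose let the fingers close. It gives the time, the measured TCP pose, the force, the opening and the grip force at its end, in the units of the state.
- get_state(): the state, without advancing time (a new reading comes with each control period).
- imaging.read_camera(name): name is "scene" or "top" or "wrist"; returns a dict with "frame" (420x560x3 uint8, blue, green, red), "depth" (420x560 float32, m along the optical axis (not along the pixel's ray), 0 where there is no reading), "camera_matrix" (3x3 intrinsics, pixels), "dist" ([k1, k2, p1, p2, k3] as OpenCV has them; the pictures are not rectified), "extrinsics" (4x4, takes a point from camera to world coordinates); the wrist camera has in their place "mount" (4x4, takes a point from camera to tool coordinates, whose origin is the TCP and whose axes are the flange's). Camera axes: x right, y up, looking along -z (the intrinsics and any distortion apply to the point x, -y, -z); pixel columns grow to the right and rows downward; lengths in m; the calibration is good to about 2 mm. A picture is of the moment at which its call begins: read the wrist's pose just before it.
- job.sign_off(): hands the job in; it is judged then, once.
The state is a dict: "time": time; "qpos": joint angles; "dq": joint speeds; "joint_efforts": joint torques, N m; "eef_pos": TCP position; "tcp_rot": TCP orientation; "contact_force": force on the tool from outside, world axes, zero at the start; "wrist_torque": the same for the moment, N m; "opening": opening from 0.0 (shut) to 1.0 (fully open); "finger_force": force on a finger pad.
Only numpy, scipy, OpenCV 4.12 (cv2) and the standard library are available. Lean on these libraries where they do the work, as an engineer would, in place of code of your own. Each camera call takes 0.05 s, during which the arm holds its last target. There are 200 camera calls.

## Working session

There is one attempt and no reset: what is moved stays moved. The work goes in short steps, Python scripts to look and compute and a tool call to move; the robot and the scene stay as the last step left them, time stands still between calls to the robot, and variables do not carry over. Pictures are saved under pics/ and viewed, at most 10 in all, crops included, and the job is handed in when it is done.

Besides the shell and the picture viewer there is one more tool, called after "Request:" by a JSON object that holds its "op" and its "data". jog_arm: Moves the arm, as the interface text tells. Shift numbers are shares of 12 cm and turn numbers shares of pi/2 rad, none past 1 either way. Its arguments: {"type":"object","properties":{"increments":{"type":"array"},"force":{"type":"number"}},"required":["increments"]}

```bash
mkdir -p pics; ls
cat > h.py <<'E'
import numpy as np, cv2
from plant import get_state, imaging, job, ctrl
from scipy.spatial.transform import Rotation as R
def ext(c,s=None):
    if 'extrinsics' in c: return np.array(c['extrinsics'])
    T=np.eye(4);T[:3,:3]=R.from_quat(s['tcp_rot']).as_matrix();T[:3,3]=s['eef_pos'];return T@np.array(c['mount'])
def ray(c,T,uv):
    p=cv2.undistortPoints(np.array(uv,float).reshape(-1,1,2),np.array(c['camera_matrix']),np.array(c['dist'])).reshape(-1,2)
    d=np.c_[p[:,0],-p[:,1],-np.ones(len(p))]@T[:3,:3].T
    return T[:3,3],d
def onz(c,T,uv,z):
    o,d=ray(c,T,uv);return o+d*((z-o[2])/d[:,2])[:,None]
def dep(c,T,uv):
    o,d=ray(c,T,uv);return np.array([o+di*c['depth'][int(round(v)),int(round(u))] for di,(u,v) in zip(d,uv)])
def proj(c,T,P):
    q=(np.atleast_2d(P)-T[:3,3])@T[:3,:3];q=q*[1,-1,-1]
    return cv2.projectPoints(q,np.zeros(3),np.zeros(3),np.array(c['camera_matrix']),np.array(c['dist']))[0].reshape(-1,2)
E
python3 - <<'E'
from h import *
s=get_state();print(s['time'],s['eef_pos'],s['tcp_rot'],s['contact_force'],s['opening'],ctrl.finger_overhang)
for n in('scene','top'):
    c=imaging.read_camera(n);cv2.imwrite(f'pics/{n}0.png',c['frame']);T=ext(c);print(n,T.round(3).tolist(),np.array(c['camera_matrix']).round(0).tolist())
E
```

```text
pics
0.0 [ 0.21532499 -0.63910075  0.25493983] [ 9.86838696e-01  1.61703325e-01 -1.60555660e-05 -1.19281980e-03] [-0.44043779  0.56701418 -0.10339919] 1.0018429280809684 0.025
scene [[0.214, -0.789, 0.576, 1.256], [0.977, 0.165, -0.137, -0.142], [0.013, 0.592, 0.806, 1.002], [0.0, 0.0, 0.0, 1.0]] [[486.0, 0.0, 275.0], [0.0, 486.0, 212.0], [0.0, 0.0, 1.0]]
top [[-0.009, 0.997, -0.071, 0.511], [-1.0, -0.009, -0.001, -0.018], [-0.002, 0.071, 0.997, 1.021], [0.0, 0.0, 0.0, 1.0]] [[407.0, 0.0, 276.0], [0.0, 407.0, 205.0], [0.0, 0.0, 1.0]]
```

View pics/scene0.png

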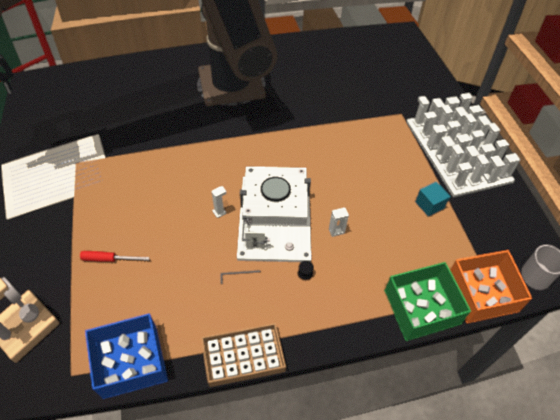

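View pics/top0.png

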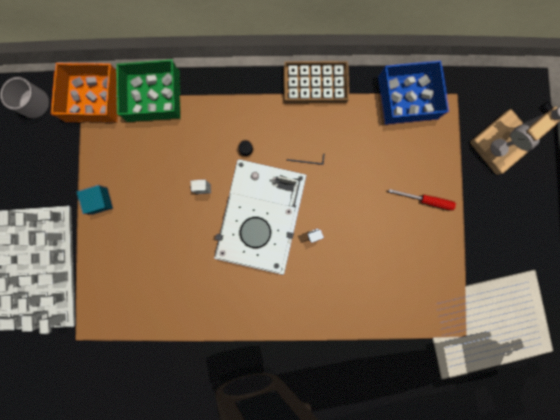

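The scene view shows the mount at about (275,210), with the scale, pointer and index near (255,240). In the top view the mount's screws are at about (289,211), (276,266) and (222,254), and the hooked bracket is at (314,236). I'll enlarge both.

Run:
```python
from h import *
a=cv2.imread('pics/scene0.png')[155:275,205:325];b=cv2.imread('pics/top0.png')[150:280,200:330]
f=lambda i:cv2.resize(i,(400,400),interpolation=cv2.INTER_CUBIC)
cv2.imwrite('pics/crop0.png',np.hstack([f(a),f(b)]))
```

```text
(no output)
```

View pics/crop0.png

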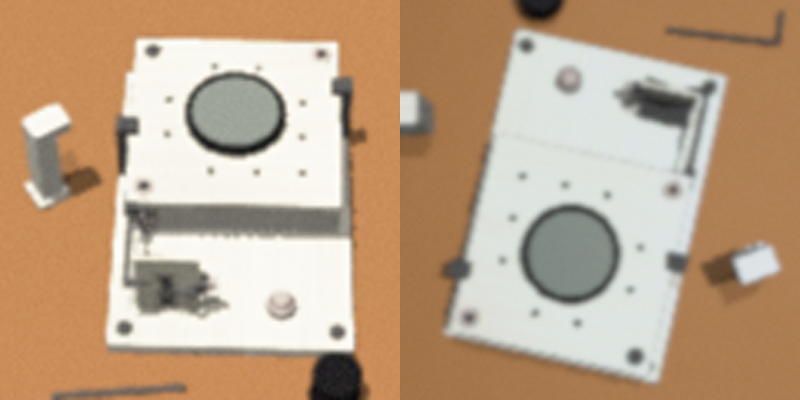

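The scale and pointer are in the lower left of the scene crop. The press screw is at scene (247.9,210.5) and top (288.4,211.4). The other screw is at scene (301.3,171.2) and top (222.1,253.0).

```bash
cat >> h.py <<'E'
def tri(views):
    A=np.zeros((3,3));b=np.zeros(3)
    for c,T,uv in views:
        o,d=ray(c,T,[uv]);d=d[0]/np.linalg.norm(d[0]);M=np.eye(3)-np.outer(d,d);A+=M;b+=M@o
    return np.linalg.solve(A,b)
E
python3 - <<'E'
from h import *
cs=imaging.read_camera('scene');ct=imaging.read_camera('top');Ts,Tt=ext(cs),ext(ct)
P=tri([(cs,Ts,(247.9,210.5)),(ct,Tt,(288.4,211.4))]);O=tri([(cs,Ts,(301.3,171.2)),(ct,Tt,(222.1,253.0))])
print(P,O,np.linalg.norm(P-O)) # expect .1838
for c,T,p in((cs,Ts,(247.9,210.5)),(ct,Tt,(288.4,211.4))): print('dep',dep(c,T,[p]),onz(c,T,[p],.063))
for c,T,p in((cs,Ts,(301.3,171.2)),(ct,Tt,(222.1,253.))): print('dep',dep(c,T,[p]),onz(c,T,[p],.063))
d=P-O;yaw=np.arctan2(d[1],d[0])+np.pi/4;print('yaw',np.degrees(yaw),'centre',(P+O)/2)
w=imaging.read_camera('wrist');print(np.array(w['mount']).round(4).tolist(),np.array(w['camera_matrix']).round(1).tolist(),w['dist'])
E
```

```text
[ 0.56295064 -0.04487035  0.05929758] [0.46632165 0.11254612 0.05819082] 0.18471148139769816
dep [[ 0.5659248  -0.04373024  0.06296353]] [[ 0.56595159 -0.04373403  0.063     ]]
dep [[ 0.56247887 -0.04627904  0.06326707]] [[ 0.56249333 -0.04628693  0.063     ]]
dep [[0.47005885 0.11316828 0.06251753]] [[0.47046231 0.1130375  0.063     ]]
dep [[0.46631416 0.10996136 0.06431782]] [[0.46625307 0.11013768 0.063     ]]
yaw -13.456610474129722 centre [0.51463614 0.03383788 0.0587442 ]
[[-0.0009, 0.9593, 0.2825, 0.0715], [1.0, 0.0005, 0.0014, -0.0004], [0.0012, 0.2825, -0.9593, -0.117], [0.0, 0.0, 0.0, 1.0]] [[348.0, 0.0, 277.0], [0.0, 348.0, 209.7], [0.0, 0.0, 1.0]] [-0.01801025  0.          0.          0.          0.        ]
```

```bash
cat >> h.py <<'E'
def Rt(yaw,th):
    ex=np.array([np.cos(yaw),np.sin(yaw),0]);z=np.array([0,0,1.])
    tx=ex*np.cos(th)-z*np.sin(th);tz=-ex*np.sin(th)-z*np.cos(th)
    return np.c_[tx,np.cross(tz,tx),tz]
def delta(pos,yaw,th):
    s=get_state();r=(R.from_matrix(Rt(np.radians(yaw),np.radians(th)))*R.from_quat(s['tcp_rot']).inv()).as_rotvec()
    print('t',s['time'],'shift/0.12',((np.array(pos)-s['eef_pos'])/.12).round(3),'turn/(pi/2)',(r/(np.pi/2)).round(4))
E
python3 -c "
from h import *
delta([.681,-.057,.147],-13.5,30)"
```

```text
t 0.25 shift/0.12 [ 3.88   4.853 -0.906] turn/(pi/2) [-0.0157  0.3374 -0.3483]
```

Request:
{"op": "jog_arm", "data": {"increments": [{"dx": 0.78,"dy": 0.97,"dz": 0,"ax": -0.003,"ay": 0.0675,"az": -0.07,"gripper": -1},{"dx": 0.78,"dy": 0.97,"dz": 0,"ax": -0.003,"ay": 0.0675,"az": -0.07,"gripper": -1},{"dx": 0.78,"dy": 0.97,"dz": 0,"ax": -0.003,"ay": 0.0675,"az": -0.07,"gripper": -1},{"dx": 0.78,"dy": 0.97,"dz": 0,"ax": -0.003,"ay": 0.0675,"az": -0.07,"gripper": -1},{"dx": 0.78,"dy": 0.97,"dz": 0,"ax": -0.003,"ay": 0.0675,"az": -0.07,"gripper": -1}]}}

```text
time: 0.75
eef_pos: [0.3099, -0.5225, 0.2565]
tcp_rot: [0.993, 0.108, -0.053, -0.006]
contact_force: [-0.9, -0.7, 0.3]
opening: 0.143
finger_force: 0.0
```

Request:
{"op": "jog_arm", "data": {"increments": [{"dx": 0.78,"dy": 0.97,"dz": 0,"ax": -0.003,"ay": 0.0675,"az": -0.07,"gripper": -1},{"dx": 0.78,"dy": 0.97,"dz": 0,"ax": -0.003,"ay": 0.0675,"az": -0.07,"gripper": -1},{"dx": 0.78,"dy": 0.97,"dz": 0,"ax": -0.003,"ay": 0.0675,"az": -0.07,"gripper": -1},{"dx": 0.78,"dy": 0.97,"dz": 0,"ax": -0.003,"ay": 0.0675,"az": -0.07,"gripper": -1}]}}

```text
time: 1.15
eef_pos: [0.4049, -0.4045, 0.2562]
tcp_rot: [0.993, 0.054, -0.105, -0.013]
contact_force: [-0.6, -0.2, -0.1]
opening: -0.003
finger_force: 0.0
```

Request:
{"op": "jog_arm", "data": {"increments": [{"dx": 0.78,"dy": 0.97,"dz": 0,"ax": -0.003,"ay": 0.0675,"az": -0.07,"gripper": -1},{"dx": 0.78,"dy": 0.97,"dz": 0,"ax": -0.003,"ay": 0.0675,"az": -0.07,"gripper": -1},{"dx": 0.78,"dy": 0.97,"dz": 0,"ax": -0.003,"ay": 0.0675,"az": -0.07,"gripper": -1},{"dx": 0.78,"dy": 0.97,"dz": 0,"ax": -0.003,"ay": 0.0675,"az": -0.07,"gripper": -1}]}}

```text
time: 1.55
eef_pos: [0.4985, -0.2885, 0.2561]
tcp_rot: [0.988, -0.002, -0.156, -0.019]
contact_force: [-0.2, -0.8, -0.0]
opening: 0.0
finger_force: 0.0
```

Request:
{"op": "jog_arm", "data": {"increments": [{"dx": 0.78,"dy": 0.97,"dz": 0,"ax": -0.003,"ay": 0.0675,"az": -0.07,"gripper": -1},{"dx": 0.78,"dy": 0.97,"dz": 0,"ax": -0.003,"ay": 0.0675,"az": -0.07,"gripper": -1},{"dx": 0.78,"dy": 0.97,"dz": 0,"ax": -0.003,"ay": 0.0675,"az": -0.07,"gripper": -1},{"dx": 0.78,"dy": 0.97,"dz": 0,"ax": -0.003,"ay": 0.0675,"az": -0.07,"gripper": -1}]}}

```text
time: 1.95
eef_pos: [0.5921, -0.1724, 0.2557]
tcp_rot: [0.976, -0.058, -0.207, -0.025]
contact_force: [-0.6, -0.8, -0.3]
opening: -0.002
finger_force: 0.0
```

```bash
python3 -c "
from h import *
delta([.681,-.057,.147],-13.5,30);print(get_state()['eef_pos'],get_state()['qpos'])"
```

```text
t 1.95 shift/0.12 [ 0.74   0.961 -0.906] turn/(pi/2) [-0.0036  0.0681 -0.0706]
[ 0.59214565 -0.17236769  0.25573854] [-0.41279277  0.37185173  1.50564175 -0.09533553  1.6734529   1.28594011]
```

Request:
{"op": "jog_arm", "data": {"increments": [{"dx": 0.74,"dy": 0.96,"dz": -0.3,"ax": -0.0036,"ay": 0.068,"az": -0.0706},{"dx": 0.74,"dy": 0.96,"dz": -0.6,"ax": -0.0036,"ay": 0.068,"az": -0.0706},{"dx": 0.74,"dy": 0.96,"dz": -0.7,"ax": -0.0036,"ay": 0.068,"az": -0.0706},{"dx": 0.74,"dy": 0.96,"dz": -0.8,"ax": -0.0036,"ay": 0.068,"az": -0.0706},{"dx": 0.74,"dy": 0.96,"dz": -0.8,"ax": -0.0036,"ay": 0.068,"az": -0.0706},{"dx": 0.74,"dy": 0.96,"dz": -0.8,"ax": -0.0036,"ay": 0.068,"az": -0.0706}]}}

```text
$.increments[0]: bad value
```

```bash
cat >> h.py <<'E'
import pickle
def snap(name):
    s=get_state();w=imaging.read_camera('wrist');T=ext(w,s);cv2.imwrite(f'pics/{name}.png',w['frame']);pickle.dump((w,T,s),open(f'{name}.pkl','wb'));return w,T,s
E
python3 -c "
from h import *
w,T,s=snap('w1');print(s['time'],s['eef_pos'],T[:3,3],s['contact_force'])"
```

```text
1.95 [ 0.59214565 -0.17236769  0.25573854] [ 0.70405734 -0.18792536  0.33333118] [-0.59425797 -0.76571665 -0.27638346]
```

View pics/w1.png

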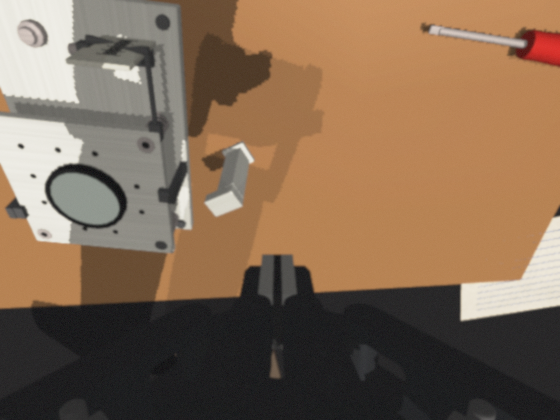

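The move was refused because the gripper value has to be in every row. The picture is from the earlier pose: press screw at (146,145), pointer bar from (155,125) to (150,50), shut fingertips at (277,257), hooked bracket at (230,180). I'll send the move again.

Request:
{"op": "jog_arm", "data": {"increments": [{"dx": 0.74,"dy": 0.96,"dz": -0.3,"ax": -0.0036,"ay": 0.068,"az": -0.0706,"gripper": -1},{"dx": 0.74,"dy": 0.96,"dz": -0.6,"ax": -0.0036,"ay": 0.068,"az": -0.0706,"gripper": -1},{"dx": 0.74,"dy": 0.96,"dz": -0.7,"ax": -0.0036,"ay": 0.068,"az": -0.0706,"gripper": -1},{"dx": 0.74,"dy": 0.96,"dz": -0.8,"ax": -0.0036,"ay": 0.068,"az": -0.0706,"gripper": -1},{"dx": 0.74,"dy": 0.96,"dz": -0.8,"ax": -0.0036,"ay": 0.068,"az": -0.0706,"gripper": -1},{"dx": 0.74,"dy": 0.96,"dz": -0.8,"ax": -0.0036,"ay": 0.068,"az": -0.0706,"gripper": -1}]}}

```text
time: 2.6
eef_pos: [0.678, -0.0616, 0.1599]
tcp_rot: [0.959, -0.116, -0.258, -0.03]
contact_force: [-0.8, -0.7, 1.3]
opening: -0.003
finger_force: 0.0
```

```bash
python3 -c "
from h import *
w,T,s=snap('w2');print(s['time'],s['eef_pos'],T[:3,3],s['contact_force'])"
```

```text
2.6 [ 0.67798259 -0.06155496  0.15992047] [ 0.79522705 -0.08997042  0.22500513] [-0.82388391 -0.67051252  1.29563415]
```

View pics/w2.png

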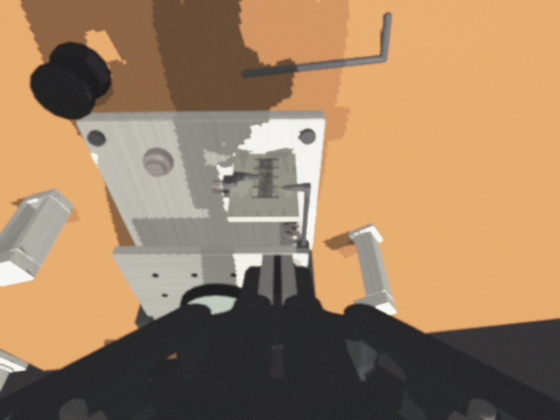

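The scale is at about (230-300,150-220), the pointer comes in from the right at (300,187) and the index from the left at (225,182). I'll enlarge that area.

```bash
python3 -c "
from h import *
a=cv2.imread('pics/w2.png')[135:250,205:325];cv2.imwrite('pics/w2c.png',cv2.resize(a,None,fx=5.2,fy=5.2,interpolation=cv2.INTER_CUBIC))"
```

```text
(no output)
```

View pics/w2c.png

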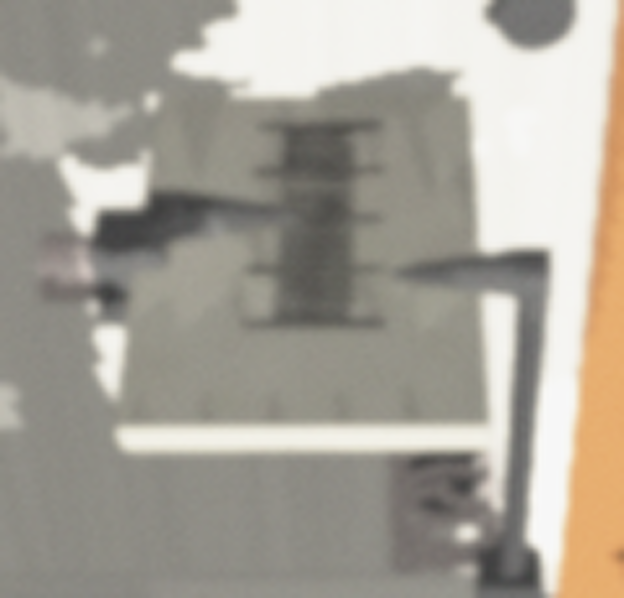

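Pointer tip is at crop (392,271), or full (280.4,187.1). Index tip is near crop (285–300,211), or full about (261,175.6); it merges into the dark band. Next I compute heights on the vertical plane through the tips and compare with the depth reading.

```bash
cat >> h.py <<'E'
yaw=np.radians(-13.45);C=np.array([.5146,.0338,0]);M=np.array([[np.cos(yaw),-np.sin(yaw),0],[np.sin(yaw),np.cos(yaw),0],[0,0,1]])
toM=lambda P:(np.atleast_2d(P)-C)@M*1000
toW=lambda m:np.atleast_2d(m)/1000@M.T+C
def onx(c,T,uv,x):
    o,d=ray(c,T,uv);o=toM(o)[0];d=d@M;return o+d*((x-o[0])/d[:,0])[:,None]
E
python3 - <<'E'
from h import *
w,T,s=pickle.load(open('w2.pkl','rb'))
pts=[(280.4,187.1),(278.4,187.1),(284,187),(259.8,175.6),(261.5,175.6),(250,175.3),(255,175.4)]
print('plane145',onx(w,T,pts,145).round(1));print('depth',toM(dep(w,T,pts)).round(1))
print('scale top corners z80',toM(onz(w,T,[(228.5,221.5),(299,221.5)],.080)).round(1), toM(dep(w,T,[(240,218.5),(290,218.5)])).round(1))
w1,T1,s1=pickle.load(open('w1.pkl','rb'))
print('press screw',toM(onz(w1,T1,[(146,145)],.063)).round(1),toM(dep(w1,T1,[(146,145)])).round(1))
print('proj',proj(w,T,toW([[145,-56,58],[145,-45,42],[138,-45,80]])).round(1).tolist(), s['dq'])
E
```

```text
plane145 [[145.  -56.6  56.2]
 [145.  -55.2  56.2]
 [145.  -58.9  56.1]
 [145.  -42.6  44.5]
 [145.  -43.7  44.5]
 [145.  -35.9  44.1]
 [145.  -39.3  44.3]]
depth [[146.7 -56.5  58. ]
 [141.5 -55.2  52.4]
 [147.3 -58.9  58.6]
 [146.8 -42.7  46.6]
 [146.3 -43.8  46. ]
 [147.9 -36.2  47.5]
 [146.  -39.4  45.4]]
scale top corners z80 [[137.9 -23.7  80. ]
 [137.5 -68.1  80. ]] [[140.3 -31.1  79.6]
 [140.9 -62.3  80.4]]
press screw [[ 65.9 -65.6  63. ]] [[ 66.2 -65.8  63.4]]
proj [[279.6, 189.0], [263.4, 173.2], [262.3, 221.2]] [-0.00947322 -0.04498318 -0.02555863  0.00464164  0.00312791  0.00391542]
```

Pointer and index differ by about 11.7 mm by both methods, which means pressing the corner about 7.2 mm. I'll move the tool, tilted 20°, over the corner and hover there.

```bash
python3 -c "
from h import *
p=toW([67.2,-65.4,103])[0];print(p);delta(p,-13.45,20)"
```

```text
[ 0.5647451  -0.04543679  0.103     ]
t 2.65 shift/0.12 [-0.949  0.136 -0.489] turn/(pi/2) [-0.0246 -0.1081  0.0043]
```

Request:
{"op": "jog_arm", "data": {"increments": [{"dx": -0.5,"dy": 0.07,"dz": 0,"ax": -0.0246,"ay": -0.108,"az": 0.004,"gripper": -1},{"dx": -0.95,"dy": 0.136,"dz": 0,"ax": -0.0246,"ay": -0.108,"az": 0.004,"gripper": -1},{"dx": -0.95,"dy": 0.136,"dz": -0.1,"ax": -0.0246,"ay": -0.108,"az": 0.004,"gripper": -1},{"dx": -0.95,"dy": 0.136,"dz": -0.3,"ax": -0.0246,"ay": -0.108,"az": 0.004,"gripper": -1},{"dx": -0.95,"dy": 0.136,"dz": -0.48,"ax": -0.0246,"ay": -0.108,"az": 0.004,"gripper": -1},{"dx": -0.95,"dy": 0.136,"dz": -0.48,"ax": -0.0246,"ay": -0.108,"az": 0.004,"gripper": -1},{"dx": -0.95,"dy": 0.136,"dz": -0.48,"ax": -0.0246,"ay": -0.108,"az": 0.004,"gripper": -1},{"dx": -0.95,"dy": 0.136,"dz": -0.48,"ax": -0.0246,"ay": -0.108,"az": 0.004,"gripper": -1}]}}

```text
time: 3.45
eef_pos: [0.566, -0.0437, 0.1052]
tcp_rot: [0.978, -0.115, -0.171, -0.02]
contact_force: [-0.4, -1.0, -0.2]
opening: 0.004
finger_force: 0.0
```

```bash
python3 -c "
from h import *
w,T,s=snap('w3');print(s['time'],s['eef_pos'],toM(s['eef_pos']),s['contact_force'])
delta(toW([67.2,-65.4,103])[0],-13.45,20)
print(proj(w,T,toW([[145,-56,58],[145,-45,46],[65,-65,63]])).round(1).tolist())
a=w['frame'][60:380,130:430];cv2.imwrite('pics/w3c.png',cv2.resize(a,None,fx=1.87,fy=1.87,interpolation=cv2.INTER_CUBIC))"
```

```text
3.45 [ 0.56599806 -0.0437383   0.10522073] [[ 68.02353259 -63.45665466 105.22073009]] [-0.3647608  -0.99830609 -0.17849456]
t 3.5 shift/0.12 [-0.01  -0.016 -0.017] turn/(pi/2) [ 0.0002  0.0017 -0.0009]
[[257.5, 58.4], [230.6, 51.0], [281.0, 236.5]]
```

View pics/w3c.png

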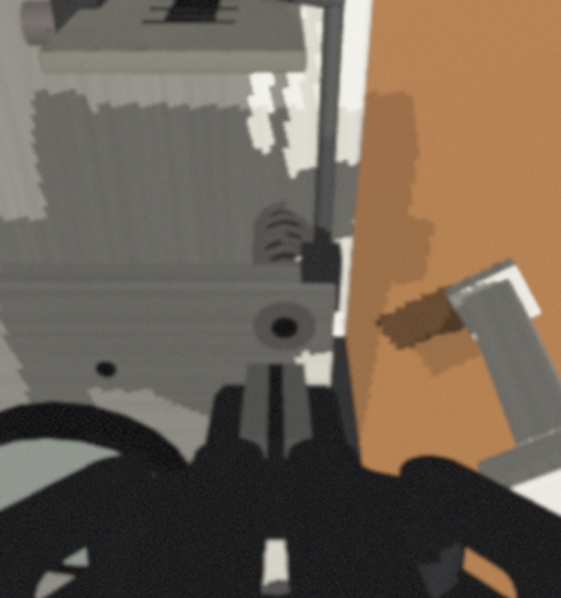

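The screw is at full-frame (281.9,234.9), as predicted to within about 1 px. The fingertips are at (277,255) with about 14 mm width along y. The pointer and index tips sit near row 55, still in view. I make a small lateral correction and start down.

Request:
{"op": "jog_arm", "data": {"increments": [{"dx": -0.01,"dy": -0.016,"dz": -0.03,"ax": 0,"ay": 0,"az": 0,"gripper": -1},{"dx": -0.01,"dy": -0.016,"dz": -0.06,"ax": 0,"ay": 0,"az": 0,"gripper": -1},{"dx": -0.01,"dy": -0.016,"dz": -0.08,"ax": 0,"ay": 0,"az": 0,"gripper": -1},{"dx": -0.01,"dy": -0.016,"dz": -0.09,"ax": 0,"ay": 0,"az": 0,"gripper": -1},{"dx": -0.01,"dy": -0.016,"dz": -0.09,"ax": 0,"ay": 0,"az": 0,"gripper": -1},{"dx": -0.01,"dy": -0.016,"dz": -0.09,"ax": 0,"ay": 0,"az": 0,"gripper": -1}]}}

```text
time: 4.1
eef_pos: [0.5635, -0.0444, 0.0918]
tcp_rot: [0.978, -0.114, -0.173, -0.02]
contact_force: [-0.6, 0.0, -0.0]
opening: -0.003
finger_force: 0.0
```

```bash
python3 -c "
from h import *
s=get_state();print(s['time'],toM(s['eef_pos']),s['contact_force'])"
```

```text
4.1 [[ 65.70741965 -64.69881844  91.83564197]] [-0.55991725  0.02683583 -0.02407819]
```

Request:
{"op": "jog_arm", "data": {"increments": [{"dx": 0.004,"dy": -0.004,"dz": -0.005,"ax": 0,"ay": 0,"az": 0,"gripper": -1},{"dx": 0.004,"dy": -0.004,"dz": -0.01,"ax": 0,"ay": 0,"az": 0,"gripper": -1},{"dx": 0.004,"dy": -0.004,"dz": -0.015,"ax": 0,"ay": 0,"az": 0,"gripper": -1},{"dx": 0.004,"dy": -0.004,"dz": -0.02,"ax": 0,"ay": 0,"az": 0,"gripper": -1},{"dx": 0.004,"dy": -0.004,"dz": -0.025,"ax": 0,"ay": 0,"az": 0,"gripper": -1}]}}

```text
time: 4.6
eef_pos: [0.5639, -0.045, 0.0889]
tcp_rot: [0.978, -0.114, -0.173, -0.02]
contact_force: [1.1, 0.6, 0.5]
opening: -0.0
finger_force: 0.0
```

Request:
{"op": "jog_arm", "data": {"increments": [{"dx": 0,"dy": 0,"dz": -0.004,"ax": 0,"ay": 0,"az": 0,"gripper": -1},{"dx": 0,"dy": 0,"dz": -0.008,"ax": 0,"ay": 0,"az": 0,"gripper": -1},{"dx": 0,"dy": 0,"dz": -0.012,"ax": 0,"ay": 0,"az": 0,"gripper": -1},{"dx": 0,"dy": 0,"dz": -0.016,"ax": 0,"ay": 0,"az": 0,"gripper": -1}]}}

```text
time: 5.0
eef_pos: [0.564, -0.045, 0.0872]
tcp_rot: [0.978, -0.114, -0.173, -0.02]
contact_force: [-1.3, 0.8, 0.9]
opening: 0.002
finger_force: 0.8
```

Request:
{"op": "jog_arm", "data": {"increments": [{"dx": 0,"dy": 0,"dz": -0.004,"ax": 0,"ay": 0,"az": 0,"gripper": -1},{"dx": 0,"dy": 0,"dz": -0.008,"ax": 0,"ay": 0,"az": 0,"gripper": -1},{"dx": 0,"dy": 0,"dz": -0.012,"ax": 0,"ay": 0,"az": 0,"gripper": -1}]}}

```text
time: 5.3
eef_pos: [0.564, -0.045, 0.0861]
tcp_rot: [0.978, -0.114, -0.173, -0.02]
contact_force: [-1.6, 0.4, 4.0]
opening: -0.001
finger_force: 2.1
```

```bash
python3 -c "
from h import *
w,T,s=snap('w4');print(s['time'],toM(s['eef_pos']),s['contact_force'],s['wrist_torque'])
print(proj(w,T,toW([[145,-56,58],[145,-45,46],[65,-65,63],[138,-45,80]])).round(1).tolist())
a=w['frame'][0:260,180:330];a=cv2.resize(a,None,fx=2.3,fy=2.3,interpolation=cv2.INTER_CUBIC)
b=cv2.resize(w['frame'][0:110,200:300],None,fx=4.4,fy=4.4,interpolation=cv2.INTER_CUBIC);o=np.zeros((598,790,3),np.uint8);o[:,:345]=a;o[:484,350:790]=b
cv2.imwrite('pics/w4c.png',o)"
```

```text
5.3 [[ 66.38367171 -65.10635785  86.08185987]] [-1.5694453   0.36242131  4.03814639] [0.07725762 0.2410021  0.01945081]
[[249.4, 67.3], [219.3, 58.0], [277.7, 262.2], [204.9, 115.4]]
```

View pics/w4c.png

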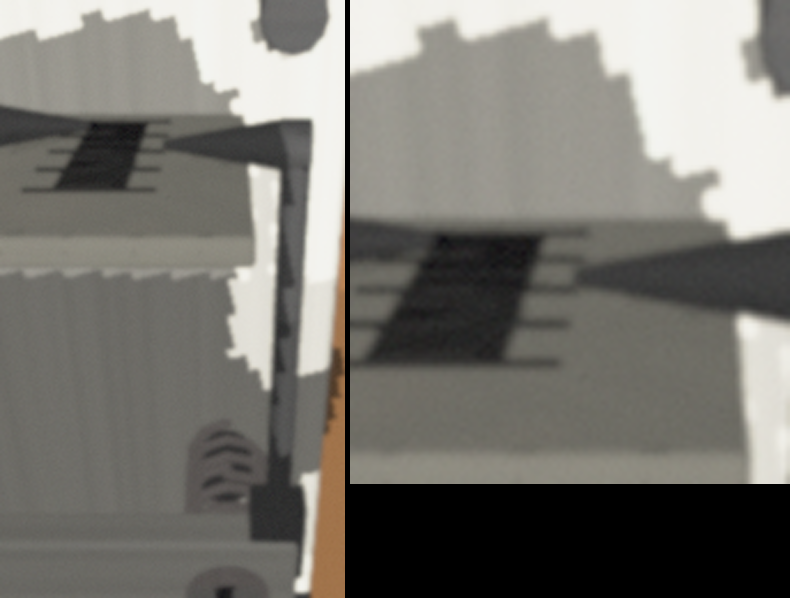

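In the right panel the pointer tip is at (577,277), or full (251.6,63.0). The index points in from the left at about full (220.5,55.7), its tip lost in the dark band. The fingers have just made contact (4 N, TCP z 86) with the plate still at rest. That height fits a rounded fingertip touching at its centre, about 7 mm short of the screw, so I lift off slightly and shift about 5 mm along mount +x.

Request:
{"op": "jog_arm", "data": {"increments": [{"dx": 0,"dy": 0,"dz": 0.01,"ax": 0,"ay": 0,"az": 0,"gripper": -1},{"dx": 0,"dy": 0,"dz": 0.02,"ax": 0,"ay": 0,"az": 0,"gripper": -1},{"dx": 0.02,"dy": -0.005,"dz": 0.025,"ax": 0,"ay": 0,"az": 0,"gripper": -1},{"dx": 0.042,"dy": -0.01,"dz": 0.025,"ax": 0,"ay": 0,"az": 0,"gripper": -1},{"dx": 0.042,"dy": -0.01,"dz": 0.025,"ax": 0,"ay": 0,"az": 0,"gripper": -1},{"dx": 0.042,"dy": -0.01,"dz": 0.025,"ax": 0,"ay": 0,"az": 0,"gripper": -1}]}}

```text
time: 5.95
eef_pos: [0.569, -0.0462, 0.0883]
tcp_rot: [0.978, -0.114, -0.173, -0.02]
contact_force: [-0.0, -1.1, -0.4]
opening: -0.003
finger_force: 0.0
```

```bash
python3 -c "
from h import *
w,T,s=pickle.load(open('w4.pkl','rb'))
print('old',onx(w,T,[(251.6,63.0),(220.5,55.7),(214,54.8)],145).round(1))
w,T,s=snap('w5');print(s['time'],toM(s['eef_pos']),s['contact_force'])
print(proj(w,T,toW([[145,-56,58],[145,-45,46],[65,-65,63]])).round(1).tolist())
g=cv2.cvtColor(w['frame'],cv2.COLOR_BGR2GRAY);print(g[50:80:2,225:275:3])
"
```

```text
old [[145.  -56.4  52.7]
 [145.  -45.   42.7]
 [145.  -42.5  41.4]]
5.95 [[ 71.48878727 -65.17615721  88.25467791]] [-0.03915062 -1.07642987 -0.37690406]
[[250.3, 81.9], [221.3, 71.8], [277.5, 266.8]]
[[145 145 149 149 145 142 145 147 147 146 148 149 146 148 151 152 203]
 [146 143 148 150 146 144 146 147 148 149 147 148 147 149 150 150 159]
 [144 143 147 147 145 145 147 147 148 147 148 148 146 147 154 150 147]
 [145 144 149 147 146 145 145 148 147 148 147 147 147 148 151 150 148]
 [146 145 147 146 146 144 146 147 146 148 147 148 145 146 153 149 147]
 [137 135 136 136 134 134 136 138 135 135 135 136 135 136 139 138 134]
 [108 106 106 104 107 107 107 107 109 105 109 110 108 110 109 111 109]
 [ 69  66  66  66  69  67  67  77  85  83  97 107 110 104 107 108 106]
 [ 24  28  32  35  35  36  41  93  98 100 103 108 109 108 107 107 105]
 [ 36  41  38  40  43  36  55 104 104 103 107 106 105 106 107 107 107]
 [ 29  30  41  37  37  39  58  86  84  88 103 106 103 100 104 103 102]
 [ 43  40  44  40  43  45  76  87  86  86 102  99  96  95  92  82  75]
 [ 35  35  37  36  39  37  90 107 106  98  89  83  73  64  62  60  59]
 [ 39  39  41  41  38  44  91  98 100  79  66  62  60  61  61  61  62]
 [ 40  43  40  44  36  44  72  76  78  69  61  61  59  59  58  60  61]]
```

```bash
cat >> h.py <<'E'
def cloud(w,T,box):
    (x0,x1),(y0,y1),(z0,z1)=box;v,u=np.nonzero(w['depth']>0)
    o,d=ray(w,T,np.c_[u,v]);P=toM(o+d*w['depth'][v,u][:,None]);k=np.all((P>[x0,y0,z0])&(P<[x1,y1,z1]),1);return P[k],np.c_[u,v][k]
def tips(w,T):
    P,uv=cloud(w,T,((141.5,153),(-72,-24),(25,72)))
    F,_=cloud(w,T,((135,143),(-66,-26),(25,75)));print('face',np.median(F,0).round(1),len(F))
    for y in range(-70,-24,2):
        k=abs(P[:,1]-y)<1
        if k.sum()>2: print(y,k.sum(),P[k].mean(0).round(1),P[k][:,2].min().round(1),P[k][:,2].max().round(1),uv[k].mean(0).round(1))
E
python3 - <<'E'
from h import *
for n in('w2','w5'):
    w,T,s=pickle.load(open(n+'.pkl','rb'));print(n);tips(w,T)
E
```

```text
w2
face [141.4 -46.6  54.4] 2720
-70 27 [147.9 -69.9  59.3] 56.6 61.1 [301. 187.]
-68 33 [145.8 -67.8  57.2] 37.5 70.5 [297.5 187.2]
-66 60 [143.9 -66.   51.7] 27.2 71.9 [294.4 184.1]
-64 72 [143.3 -64.   52.8] 25.9 71.5 [291.5 185.9]
-62 55 [143.3 -62.1  53.2] 28.4 71.6 [288.7 186.3]
-60 67 [142.7 -60.   50.4] 26.4 71.8 [285.5 184.1]
-58 54 [142.7 -58.   49.2] 27.3 71.2 [282.4 183.1]
-56 50 [142.2 -56.   47.4] 25.8 71.1 [279.4 181.9]
-54 55 [141.9 -54.2  48.9] 25.0 71.2 [276.9 183.8]
-52 60 [141.8 -52.2  49.4] 25.7 71.5 [273.8 184.4]
-50 70 [141.8 -50.   48.7] 25.9 71.9 [270.7 183.5]
-48 64 [141.8 -48.1  49.9] 25.1 71.0 [267.8 184.8]
-46 68 [141.9 -46.   52.2] 26.8 71.5 [264.6 187.1]
-44 61 [142.2 -44.   50.2] 25.1 71.4 [261.8 184.6]
-42 63 [142.5 -42.2  48.6] 26.6 71.1 [259.1 182.8]
-40 64 [142.7 -40.1  50.2] 29.1 71.4 [256.  184.2]
-38 74 [142.9 -38.   50.8] 25.5 71.9 [252.9 184.6]
-36 64 [143.3 -36.   50.1] 25.2 71.9 [250.  183.5]
-34 73 [143.4 -34.   50.5] 27.2 71.1 [246.9 183.6]
-32 65 [144.2 -32.   51.4] 25.8 71.7 [243.8 183.7]
-30 81 [144.1 -30.1  52. ] 26.3 71.8 [240.9 184.5
[... 621 characters left out ...]
  58.8] 25.9 71.4 [238.   93.7]
-50 96 [141.7 -50.1  54.8] 25.9 71.5 [233.5  90. ]
-48 102 [141.7 -48.   55.4] 25.9 71.1 [227.1  90.6]
-46 98 [141.7 -46.   53.5] 25.2 72.0 [221.8  88.9]
-44 124 [142.8 -44.   52.3] 25.9 71.9 [216.3  84.4]
-42 102 [143.6 -42.1  51.4] 26.4 71.9 [210.8  81. ]
-40 88 [144.6 -40.   50.8] 33.6 71.5 [204.8  77.4]
-38 94 [145.2 -38.   50.2] 40.1 71.7 [199.2  74.9]
-36 97 [145.6 -36.   50.7] 45.1 70.7 [193.  74.]
-34 111 [145.9 -34.   50.2] 40.1 71.4 [187.3  72.9]
-32 126 [146.1 -32.   49.8] 38.6 71.5 [181.6  71.6]
-30 135 [146.4 -29.9  50.2] 44.7 71.4 [175.3  71.3]
-28 156 [145.8 -27.9  50.4] 44.2 70.7 [169.5  73.2]
-26 199 [145.3 -26.1  50.4] 42.9 70.5 [164.4  74.7]
```

```bash
cat >> h.py <<'E'
def tips2(w,T,dz=35):
    P,uv=cloud(w,T,((136,155),(-66,-26),(25,75)))
    F=P[abs(P[:,0]-np.median(P[:,0]))<2];
    for _ in range(3):
        A=np.c_[F[:,1:],np.ones(len(F))];q=np.linalg.lstsq(A,F[:,0],rcond=None)[0];F=P[abs(P[:,0]-np.c_[P[:,1:],np.ones(len(P))]@q)<1.2]
    h=P[:,0]-np.c_[P[:,1:],np.ones(len(P))]@q;out=[]
    k=(h>2)&(h<9)
    for a,b in((-65,-57),(-44,-32)):
        m=k&(P[:,1]>a)&(P[:,1]<b);Q=P[m];Z=Q[:,2];m2=abs(Z-np.median(Z))<4;Q=Q[m2]
        ys=np.arange(a,b)+.5;c=[]
        for y in ys:
            j=abs(Q[:,1]-y)<.8
            if j.sum()>2:c.append((y,(Q[j,2].min()+Q[j,2].max())/2,Q[j,2].mean(),Q[j,0].mean(),np.ptp(Q[j,2])))
        c=np.array(c);print(c.round(1).tolist());t=-56 if a<-50 else -45
        f=np.polyfit(c[:,0],c[:,2],1);print('tip z',np.polyval(f,t).round(2),'slope',f[0].round(3),'mean',c[:,2].mean().round(2));out.append(np.polyval(f,t))
    return out
E
python3 - <<'E'
from h import *
for n in('w2','w4','w5'):
    w,T,s=pickle.load(open(n+'.pkl','rb'));print(n);tips2(w,T)
E
```

```text
w2
[[-64.5, 58.3, 58.7, 147.6, 3.9], [-63.5, 58.3, 58.7, 147.6, 3.9], [-62.5, 58.7, 58.7, 147.3, 2.0], [-61.5, 58.0, 58.2, 147.0, 3.5], [-60.5, 57.8, 58.0, 146.9, 2.5], [-59.5, 57.6, 58.0, 147.0, 2.1], [-58.5, 58.1, 58.2, 146.9, 1.0], [-57.5, 57.7, 58.0, 146.7, 1.9]]
tip z 57.7 slope -0.124 mean 58.32
[[-43.5, 46.9, 46.9, 147.2, 0.3], [-42.5, 47.4, 47.2, 147.1, 1.2], [-41.5, 47.0, 47.2, 147.0, 2.0], [-40.5, 46.4, 46.7, 146.8, 3.3], [-39.5, 46.3, 46.8, 147.0, 3.2], [-38.5, 47.2, 47.4, 147.2, 2.0], [-37.5, 47.7, 47.6, 147.2, 2.8], [-36.5, 47.0, 47.4, 147.5, 4.1], [-35.5, 46.8, 47.2, 147.5, 3.7], [-34.5, 46.9, 47.6, 147.4, 3.8], [-33.5, 48.0, 47.8, 147.8, 3.6], [-32.5, 47.4, 47.9, 147.9, 4.7]]
tip z 46.74 slope 0.081 mean 47.31
w4
[[-64.5, 58.9, 59.0, 146.6, 3.4], [-63.5, 59.0, 58.8, 146.6, 3.8], [-62.5, 58.1, 58.7, 146.5, 3.5], [-61.5, 58.0, 58.4, 146.5, 3.3], [-60.5, 58.5, 58.6, 146.5, 3.1], [-59.5, 58.4, 58.5, 146.5, 3.5], [-58.5, 58.2, 58.1, 146.4, 2.8], [-57.5, 58.0, 57.9, 146.3, 2.4]]
tip z 57.79 slope -0.141 mean 58.49
[[-43.5, 46.6, 46.6, 146.3, 3.2], [-42.5, 46.9, 46.8, 146.4, 
[... 403 characters left out ...]
6], [-63.5, 59.0, 59.0, 146.6, 3.2], [-62.5, 58.7, 58.9, 146.6, 3.2], [-61.5, 58.4, 58.7, 146.5, 2.6], [-60.5, 58.6, 58.5, 146.5, 2.4], [-59.5, 58.6, 58.5, 146.5, 2.6], [-58.5, 58.5, 58.4, 146.4, 2.9], [-57.5, 58.3, 58.2, 146.4, 2.5]]
tip z 58.0 slope -0.133 mean 58.67
[[-43.5, 46.5, 46.9, 146.4, 2.7], [-42.5, 46.7, 47.0, 146.4, 3.1], [-41.5, 46.8, 47.1, 146.5, 3.4], [-40.5, 47.5, 47.3, 146.5, 3.4], [-39.5, 47.4, 47.3, 146.6, 3.6], [-38.5, 47.6, 47.6, 146.5, 4.0], [-37.5, 47.9, 47.8, 146.6, 2.8], [-36.5, 47.7, 47.8, 146.8, 3.2], [-35.5, 48.0, 48.0, 146.7, 3.8], [-34.5, 47.9, 48.0, 146.8, 4.1], [-33.5, 47.9, 48.1, 146.8, 4.1], [-32.5, 47.9, 48.4, 146.9, 4.3]]
tip z 46.68 slope 0.133 mean 47.6
```

With the depth pictures, rest heights are pointer 57.9 and index 46.6, a difference of 11.3 mm, so the corner must go down about 7.0 mm. I press in steps.

Request:
{"op": "jog_arm", "data": {"increments": [{"dx": 0,"dy": 0,"dz": -0.005,"ax": 0,"ay": 0,"az": 0,"gripper": -1},{"dx": 0,"dy": 0,"dz": -0.01,"ax": 0,"ay": 0,"az": 0,"gripper": -1},{"dx": 0,"dy": 0,"dz": -0.015,"ax": 0,"ay": 0,"az": 0,"gripper": -1},{"dx": 0,"dy": 0,"dz": -0.02,"ax": 0,"ay": 0,"az": 0,"gripper": -1},{"dx": 0,"dy": 0,"dz": -0.025,"ax": 0,"ay": 0,"az": 0,"gripper": -1},{"dx": 0,"dy": 0,"dz": -0.03,"ax": 0,"ay": 0,"az": 0,"gripper": -1},{"dx": 0,"dy": 0,"dz": -0.035,"ax": 0,"ay": 0,"az": 0,"gripper": -1},{"dx": 0,"dy": 0,"dz": -0.04,"ax": 0,"ay": 0,"az": 0,"gripper": -1},{"dx": 0,"dy": 0,"dz": -0.044,"ax": 0,"ay": 0,"az": 0,"gripper": -1},{"dx": 0,"dy": 0,"dz": -0.044,"ax": 0,"ay": 0,"az": 0,"gripper": -1}]}}

```text
time: 7.0
eef_pos: [0.5691, -0.0462, 0.0835]
tcp_rot: [0.978, -0.114, -0.173, -0.02]
contact_force: [-1.7, 0.9, 5.9]
opening: -0.0
finger_force: 2.5
```

```bash
sed -i 's/print(c.round(1).tolist());//' h.py
cat >> h.py <<'E'
def corners(w,T):
    # plate top height near the edge strip x 60..76, y -50..-30 against the mount's rest
    P,_=cloud(w,T,((66,76),(-52,-38),(40,75)));print('plate z at x~71',np.median(P,0).round(2),len(P))
E
cat > chk.py <<'E'
import sys
from h import *
w,T,s=snap(sys.argv[1]);print(s['time'],toM(s['eef_pos']).round(2),s['contact_force'].round(1) if hasattr(s['contact_force'],'round') else s['contact_force'])
a=tips2(w,T);print('diff',a[0]-a[1]);corners(w,T)
E
python3 chk.py w6; python3 -c "
from h import *
w,T,s=pickle.load(open('w5.pkl','rb'));corners(w,T)"
```

```text
7.0 [[ 71.57 -65.14  83.49]] [-1.7  0.9  5.9]
tip z 54.66 slope -0.134 mean 55.33
tip z 46.92 slope 0.103 mean 47.64
diff 7.74138245934428
plate z at x~71 [ 71.44 -45.03  60.4 ] 539
plate z at x~71 [ 71.32 -45.11  62.55] 530
```

Request:
{"op": "jog_arm", "data": {"increments": [{"dx": 0,"dy": 0,"dz": -0.005,"ax": 0,"ay": 0,"az": 0,"gripper": -1},{"dx": 0,"dy": 0,"dz": -0.01,"ax": 0,"ay": 0,"az": 0,"gripper": -1},{"dx": 0,"dy": 0,"dz": -0.015,"ax": 0,"ay": 0,"az": 0,"gripper": -1},{"dx": 0,"dy": 0,"dz": -0.02,"ax": 0,"ay": 0,"az": 0,"gripper": -1},{"dx": 0,"dy": 0,"dz": -0.025,"ax": 0,"ay": 0,"az": 0,"gripper": -1},{"dx": 0,"dy": 0,"dz": -0.03,"ax": 0,"ay": 0,"az": 0,"gripper": -1},{"dx": 0,"dy": 0,"dz": -0.03,"ax": 0,"ay": 0,"az": 0,"gripper": -1}]}}

```text
time: 7.75
eef_pos: [0.5691, -0.0462, 0.0802]
tcp_rot: [0.978, -0.114, -0.173, -0.02]
contact_force: [-1.6, 0.4, 6.7]
opening: -0.0
finger_force: 3.1
```

```bash
python3 chk.py w7
```

```text
7.75 [[ 71.57 -65.13  80.19]] [-1.6  0.4  6.7]
tip z 50.34 slope -0.117 mean 50.92
tip z 46.72 slope 0.137 mean 47.68
diff 3.6239924710993208
plate z at x~71 [ 71.43 -45.21  57.63] 567
```

Request:
{"op": "jog_arm", "data": {"increments": [{"dx": 0,"dy": 0,"dz": -0.004,"ax": 0,"ay": 0,"az": 0,"gripper": -1},{"dx": 0,"dy": 0,"dz": -0.008,"ax": 0,"ay": 0,"az": 0,"gripper": -1},{"dx": 0,"dy": 0,"dz": -0.012,"ax": 0,"ay": 0,"az": 0,"gripper": -1},{"dx": 0,"dy": 0,"dz": -0.016,"ax": 0,"ay": 0,"az": 0,"gripper": -1},{"dx": 0,"dy": 0,"dz": -0.016,"ax": 0,"ay": 0,"az": 0,"gripper": -1},{"dx": 0,"dy": 0,"dz": -0.016,"ax": 0,"ay": 0,"az": 0,"gripper": -1}]}}

```text
time: 8.4
eef_pos: [0.569, -0.0462, 0.0785]
tcp_rot: [0.978, -0.114, -0.173, -0.02]
contact_force: [-1.8, -0.6, 6.9]
opening: 0.001
finger_force: 3.4
```

```bash
python3 chk.py w8;python3 chk.py w8b
```

```text
8.4 [[ 71.52 -65.13  78.46]] [-1.8 -0.6  6.9]
tip z 48.07 slope -0.133 mean 48.73
tip z 46.66 slope 0.135 mean 47.61
diff 1.4017943572743192
plate z at x~71 [ 71.5  -45.14  56.14] 561
8.45 [[ 71.54 -65.11  78.48]] [-1.6  0.1  7.5]
tip z 47.95 slope -0.139 mean 48.64
tip z 46.87 slope 0.12 mean 47.71
diff 1.081177516797169
plate z at x~71 [ 71.44 -45.19  56.19] 566
```

Request:
{"op": "jog_arm", "data": {"increments": [{"dx": 0,"dy": 0,"dz": -0.004,"ax": 0,"ay": 0,"az": 0,"gripper": -1},{"dx": 0,"dy": 0,"dz": -0.008,"ax": 0,"ay": 0,"az": 0,"gripper": -1},{"dx": 0,"dy": 0,"dz": -0.008,"ax": 0,"ay": 0,"az": 0,"gripper": -1},{"dx": 0,"dy": 0,"dz": -0.008,"ax": 0,"ay": 0,"az": 0,"gripper": -1}]}}

```text
time: 8.9
eef_pos: [0.569, -0.0462, 0.0776]
tcp_rot: [0.978, -0.114, -0.173, -0.02]
contact_force: [-1.4, 1.0, 7.3]
opening: 0.001
finger_force: 3.6
```

```bash
python3 chk.py w9;python3 chk.py w9b; python3 -c "
import cv2
a=cv2.imread('pics/w9b.png')[50:190,180:310]
cv2.imwrite('pics/w9c.png',cv2.resize(a,None,fx=4.2,fy=4.2,interpolation=cv2.INTER_CUBIC))"
```

```text
8.9 [[ 71.51 -65.11  77.6 ]] [-1.4  1.   7.3]
tip z 46.77 slope -0.155 mean 47.54
tip z 46.85 slope 0.123 mean 47.71
diff -0.08472808914697794
plate z at x~71 [ 71.42 -45.26  55.44] 578
8.95 [[ 71.53 -65.11  77.64]] [-1.8  0.7  7.1]
tip z 47.03 slope -0.106 mean 47.56
tip z 46.85 slope 0.121 mean 47.7
diff 0.17529249631284216
plate z at x~71 [ 71.5  -45.24  55.42] 570
```

View pics/w9c.png

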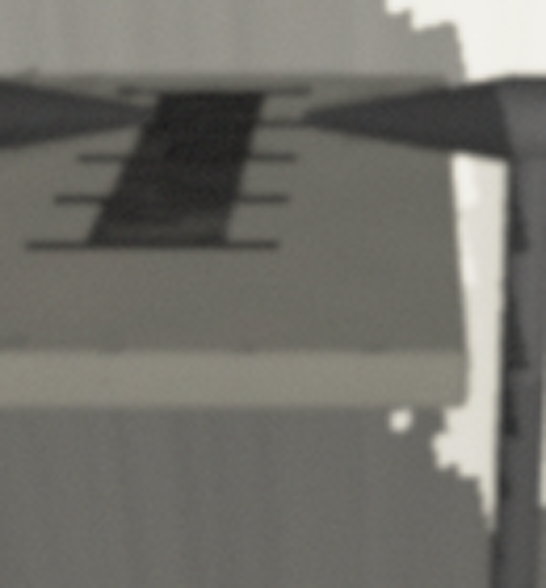

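The pointer tip is at crop (305,118) and the index tip at about (155,116), so they are level, and the depth difference is under 0.2 mm. I hold for a second.

Request:
{"op": "jog_arm", "data": {"increments": [{"dx": 0,"dy": 0,"dz": 0,"ax": 0,"ay": 0,"az": 0,"gripper": -1},{"dx": 0,"dy": 0,"dz": 0,"ax": 0,"ay": 0,"az": 0,"gripper": -1},{"dx": 0,"dy": 0,"dz": 0,"ax": 0,"ay": 0,"az": 0,"gripper": -1},{"dx": 0,"dy": 0,"dz": 0,"ax": 0,"ay": 0,"az": 0,"gripper": -1},{"dx": 0,"dy": 0,"dz": 0,"ax": 0,"ay": 0,"az": 0,"gripper": -1},{"dx": 0,"dy": 0,"dz": 0,"ax": 0,"ay": 0,"az": 0,"gripper": -1},{"dx": 0,"dy": 0,"dz": 0,"ax": 0,"ay": 0,"az": 0,"gripper": -1},{"dx": 0,"dy": 0,"dz": 0,"ax": 0,"ay": 0,"az": 0,"gripper": -1}]}}

```text
time: 9.8
eef_pos: [0.569, -0.0461, 0.0776]
tcp_rot: [0.978, -0.114, -0.173, -0.02]
contact_force: [-2.1, 1.3, 6.6]
opening: 0.001
finger_force: 3.6
```

```bash
python3 chk.py w10
```

```text
9.8 [[ 71.49 -65.1   77.58]] [-2.1  1.3  6.6]
tip z 47.12 slope -0.096 mean 47.6
tip z 46.68 slope 0.134 mean 47.62
diff 0.43875435418433284
plate z at x~71 [ 71.4  -45.08  55.41] 575
```

Request:
{"op": "jog_arm", "data": {"increments": [{"dx": 0,"dy": 0,"dz": 0.004,"ax": 0,"ay": 0,"az": 0,"gripper": -1},{"dx": 0,"dy": 0,"dz": 0.008,"ax": 0,"ay": 0,"az": 0,"gripper": -1},{"dx": 0,"dy": 0,"dz": 0.012,"ax": 0,"ay": 0,"az": 0,"gripper": -1},{"dx": 0,"dy": 0,"dz": 0.016,"ax": 0,"ay": 0,"az": 0,"gripper": -1},{"dx": 0,"dy": 0,"dz": 0.02,"ax": 0,"ay": 0,"az": 0,"gripper": -1},{"dx": 0,"dy": 0,"dz": 0.024,"ax": 0,"ay": 0,"az": 0,"gripper": -1},{"dx": 0,"dy": 0,"dz": 0.028,"ax": 0,"ay": 0,"az": 0,"gripper": -1},{"dx": 0,"dy": 0,"dz": 0.032,"ax": 0,"ay": 0,"az": 0,"gripper": -1},{"dx": 0,"dy": 0,"dz": 0.036,"ax": 0,"ay": 0,"az": 0,"gripper": -1},{"dx": 0,"dy": 0,"dz": 0.04,"ax": 0,"ay": 0,"az": 0,"gripper": -1}]}}

```text
time: 10.85
eef_pos: [0.569, -0.0462, 0.082]
tcp_rot: [0.978, -0.114, -0.173, -0.02]
contact_force: [-1.2, -0.4, 6.2]
opening: -0.001
finger_force: 2.8
```

Request:
{"op": "jog_arm", "data": {"increments": [{"dx": 0,"dy": 0,"dz": 0.004,"ax": 0,"ay": 0,"az": 0,"gripper": -1},{"dx": 0,"dy": 0,"dz": 0.008,"ax": 0,"ay": 0,"az": 0,"gripper": -1},{"dx": 0,"dy": 0,"dz": 0.012,"ax": 0,"ay": 0,"az": 0,"gripper": -1},{"dx": 0,"dy": 0,"dz": 0.016,"ax": 0,"ay": 0,"az": 0,"gripper": -1},{"dx": 0,"dy": 0,"dz": 0.02,"ax": 0,"ay": 0,"az": 0,"gripper": -1},{"dx": 0,"dy": 0,"dz": 0.024,"ax": 0,"ay": 0,"az": 0,"gripper": -1},{"dx": 0,"dy": 0,"dz": 0.028,"ax": 0,"ay": 0,"az": 0,"gripper": -1},{"dx": 0,"dy": 0,"dz": 0.032,"ax": 0,"ay": 0,"az": 0,"gripper": -1},{"dx": 0,"dy": 0,"dz": 0.036,"ax": 0,"ay": 0,"az": 0,"gripper": -1},{"dx": 0,"dy": 0,"dz": 0.045,"ax": 0,"ay": 0,"az": 0,"gripper": -1}]}}

```text
time: 11.85
eef_pos: [0.569, -0.0462, 0.0868]
tcp_rot: [0.978, -0.114, -0.173, -0.02]
contact_force: [0.2, 0.3, 2.2]
opening: 0.0
finger_force: 1.2
```

```bash
python3 chk.py w11
```

```text
11.85 [[ 71.48 -65.15  86.8 ]] [0.2 0.3 2.2]
tip z 57.81 slope -0.162 mean 58.62
tip z 46.67 slope 0.144 mean 47.68
diff 11.137444413186202
plate z at x~71 [ 71.17 -45.16  62.58] 528
```

The plate is fully back (pointer at 57.8). Now I lift slowly at first, then take the hand well away.

Request:
{"op": "jog_arm", "data": {"increments": [{"dx": 0,"dy": 0,"dz": 0.006,"ax": 0,"ay": 0,"az": 0,"gripper": -1},{"dx": 0,"dy": 0,"dz": 0.012,"ax": 0,"ay": 0,"az": 0,"gripper": -1},{"dx": 0,"dy": 0,"dz": 0.02,"ax": 0,"ay": 0,"az": 0,"gripper": -1},{"dx": 0,"dy": 0,"dz": 0.06,"ax": 0,"ay": 0,"az": 0,"gripper": -1},{"dx": 0,"dy": 0,"dz": 0.15,"ax": 0,"ay": 0,"az": 0,"gripper": -1},{"dx": 0,"dy": 0,"dz": 0.35,"ax": 0,"ay": 0,"az": 0,"gripper": -1},{"dx": 0,"dy": 0,"dz": 0.6,"ax": 0,"ay": 0,"az": 0,"gripper": -1},{"dx": 0,"dy": 0,"dz": 0.9,"ax": 0,"ay": 0,"az": 0,"gripper": -1},{"dx": 0,"dy": 0,"dz": 1.0,"ax": 0,"ay": 0,"az": 0,"gripper": -1},{"dx": 0,"dy": 0,"dz": 1.0,"ax": 0,"ay": 0,"az": 0,"gripper": -1}]}}

```text
time: 12.9
eef_pos: [0.5703, -0.0465, 0.21]
tcp_rot: [0.979, -0.114, -0.17, -0.02]
contact_force: [0.5, -0.1, -0.8]
opening: -0.001
finger_force: 0.0
```

Request:
{"op": "jog_arm", "data": {"increments": [{"dx": 0.2,"dy": 0,"dz": 0.2,"ax": 0,"ay": 0,"az": 0,"gripper": -1},{"dx": 0.4,"dy": 0,"dz": 0.3,"ax": 0,"ay": 0,"az": 0,"gripper": -1},{"dx": 0.4,"dy": 0,"dz": 0.3,"ax": 0,"ay": 0,"az": 0,"gripper": -1},{"dx": 0.4,"dy": 0,"dz": 0.3,"ax": 0,"ay": 0,"az": 0,"gripper": -1},{"dx": 0.4,"dy": 0,"dz": 0.3,"ax": 0,"ay": 0,"az": 0,"gripper": -1}]}}

```text
time: 13.4
eef_pos: [0.6155, -0.0459, 0.2406]
tcp_rot: [0.978, -0.114, -0.175, -0.021]
contact_force: [0.5, 0.2, 0.0]
opening: 0.001
finger_force: 0.0
```

```bash
python3 -c "
from h import *
s=get_state();print(s['time'],s['eef_pos'],s['contact_force'],s['dq'])
print(job.sign_off())"
```

```text
13.4 [ 0.6154826  -0.04591135  0.24059841] [0.52405846 0.20828263 0.0488893 ] [-1.49341073e-03 -9.42173178e-03  6.22865708e-05  4.97816364e-05
  1.30816612e-03 -1.72602110e-03]
the job is handed in; nothing more can be done
None
```

I pressed the corner until the pointer was level with the index (within about 0.4 mm by the depth camera), held it about 1.2 s, let it up slowly to full rest, took the hand away and handed the job in at 13.4 s; I didn't measure the other sprung corner directly.

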